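# Switch on the hob plate under the covered pan

## Robot

A 7-joint arm with a two-finger parallel gripper is mounted at the origin on the work surface. World frame = base frame: x ahead of the robot, y to its left, z up, the work surface at z = 0. Lengths are in m, angles in degrees, forces in N, time in s.
With the tool pointing down it reaches from about 0.35 to 0.775 m from the base axis. Payload 3.1 kg.
Tool frame: the origin (TCP) lies on the centre line of the jaws, within the pads' length; the fingertips stand 17 mm ahead of it and the grasp point (between the pads) lies 2 mm behind it (robot.tip_reach is the distance from the TCP to the fingertips, in m); z points along the fingers, y is the direction in which the jaws open and shut (so a half turn about z gives the same grasp; the last joint's range is limited). The gripper opens to 85 mm and grips with 20 to 120 N. Pads are 22 mm wide; open, the fingers measure 114 mm over their backs; the gripper's body (76 mm by 85 mm) begins 54 mm behind the grasp point. The pads swing forward as they close: fully open they stand 13 mm farther back than shut.
Start: joints at [-71.087, 17.813, 0.802, 86.603, -0.252, 75.585, -1.558], TCP at [0.2, 0.512, 0.248] pointing down, gripper open.
Joint ranges: [-154.91, 154.91], [-16.99, 109.72], [-72.82, 74.43], [7.12, 147.25], [-82.49, 262.49], [11.32, 116.49], [-174.64, 174.64]. Speed limits (degrees/s): [159.86, 159.86, 180, 180, 180, 180, 180].

## Interface

Orientations are given as [roll, pitch, yaw] about the fixed x, y, z axes, in that order (R = Rz(yaw) Ry(pitch) Rx(roll)).
In Python, from station import robot, fingers, vision, workorder, recognise gives the robot as it stands. Calls block until the motion is done:
- robot.move_to(position, orientation): joint-space move of the TCP to a pose.
- robot.line_to(position, orientation=None, velocity=0.15, f_stop=None): straight line of the TCP; orientation=None keeps the orientation; velocity is the mean speed in m/s. With f_stop (N) it stops when the force on the tool has changed by that much, and returns True; else False.
- robot.move_j(angles): joint-space move.
- fingers.gripper_to(opening, force=None): opening from 0.0 (shut) to 1.0 (fully open); force is the grip in N (None keeps the last); returns when the fingers have stopped.
- robot.pause(seconds).
- robot.inverse_kinematics(position, orientation): joint angles nearest the present ones, or None.
- vision.grab_frame(name): name is "side" or "top"; returns the picture (480x640x3 uint8, red, green, blue); there is no depth.
- vision.calibration(name): a dict with "mtx" (3x3 intrinsics, pixels), "k1" (the pictures are not rectified: a ray, as slopes to the right and down, at radius r is drawn at 1 + k1 r^2 times it, then the intrinsics apply), "extrinsics" (4x4, takes a point from world to camera coordinates). Camera axes: x right, y up, looking along -z (the intrinsics and any distortion apply to the point x, -y, -z); pixel columns grow to the right and rows downward; lengths in m; the calibration is good to about 2 mm. A picture is of the moment at which its call begins. calibration takes no time and is no camera call.
A pose or a line that the arm cannot do raises robot.PlanningError and nothing moves.
- workorder.close_job(): hands the job in, once; it reports no verdict.
Trained networks look in the newest picture that a camera, given by its name, has taken for a name from the list of things; names that differ only in an ending like _2 or _b are one class to them, and where a whole thing is asked for, a point or a joint stands for the part that bears it (a point fixed in the world has none). Each returns a list of dicts, best first, with "p" (0 to 1); they miss things now and then, are a little off and sometimes report something else, mostly with a low value. They report only what shows in the picture. A call takes as long as a camera call.
- recognise(label, camera): "rect" ([centre column, centre row, width, height] in pixels, round what is visible of it).
Readings, each from a call of its own:
- robot.current_time_s(): time.
- robot.current_joint_positions(): joint angles.
- robot.current_dq(): joint speeds.
- robot.current_joint_torque(): joint torques, N m.
- robot.current_tool_pos(): TCP position.
- robot.current_eef_rot(): TCP orientation.
- robot.current_contact_force(): force on the tool from outside, world axes, zero at the start.
- robot.current_torque(): the same for the moment, N m.
- robot.current_finger_gap(): opening from 0.0 (shut) to 1.0 (fully open).
Only numpy, scipy, OpenCV 4.12 (cv2) and the standard library are available. Lean on these libraries where they do the work, as an engineer would, in place of code of your own. Each camera call takes 0.05 s, during which the arm holds its last target. There are 200 camera calls.

## Task

Start heating the covered pan on the two-plate hob: press the red main rocker on, then switch on only the black rocker of the plate the pan stands on, and then push the green start button fully in and let it come back out. Each rocker is switched on by pressing its raised end, the one towards the robot, fully down; do not switch on the plate under the biscuits. Only touch the controls: leave the pan, the plate of biscuits, the jar and the spatula where they are.

Things in the scene. Friction and masses are not known exactly. Their poses are not given: they have to be found in the camera images.
- hob: steel two-plate hob with black glass, fixed, 360 (x) by 580 (y) by 70 mm high; origin under its centre on the work surface; -x side faces the robot, turned up to 0.2 rad; +y is its left. On the grey strip 128 mm robot-wards of centre, in a row: black rockers at y = +90 (left plate) and -90 mm (right); red main rocker and green button at y = +205 and -205 mm, either way round
- left_plate (a point): centre of the left (+y) cooking plate on the glass, a 220 mm circle, 70 mm above the work surface; the black left rocker works it
- right_plate (a point): centre of the right (-y) cooking plate on the glass, a 220 mm circle, 70 mm above the work surface; the black right rocker works it
- main (a joint): red main rocker, rad: 0 off, 0.42 fully on. V-shaped, hinged across its middle, hinge line 84 mm above the work surface; two wings 30 mm long (hob's x), 34 mm wide. Off: the wing towards the robot slants up, its end 12 mm above the hinge line, the other lies level; on: the reverse. Moves at 2 to 3 N on the wing's end; friction holds it where left, no spring
- main_press (a point): place to press straight down on the red rocker: on top of its wing towards the robot, on its middle line, 20 mm from the hinge line; 8 mm above the hinge line when off, level with it (84 mm above the work surface) when fully on. The grey base around it, 74 by 46 mm, is 82 mm above the work surface
- left_rocker (a joint): black rocker of the left plate, same make, sizes and values as the red main rocker: 0 off, 0.42 rad fully on
- left_rocker_press (a point): place to press on the left black rocker, as for the red one
- right_rocker (a joint): black rocker of the right plate, same make, sizes and values as the red main rocker: 0 off, 0.42 rad fully on
- right_rocker_press (a point): place to press on the right black rocker, as for the red one
- start (a joint): green round start button, 34 mm across, in a grey 50 mm collar 12 mm high; m pushed in: 0 out, 0.006 fully in; a spring pushes it back out; it begins to move at about 1.5 N and is fully in at 5 N
- start_top (a point): centre of the top face of the green button, 92 mm above the work surface when out; it is pressed straight down
- pan: round covered steel pan, 190 mm across, 48 mm high, with a domed lid and black knob (top 78 mm above its underside) and a black bar handle reaching 220 mm from its axis along its +x, which points roughly away from the robot; stands on one of the two plates; origin at the centre of its underside
- biscuits: white ceramic plate, 190 mm across, 15 mm high, with heart-shaped biscuits (about 33 mm high in all), standing on the other cooking plate; origin at the centre of its underside
- jar: small white jar with a blue cap, 48 mm across, 75 mm high, standing on the glass between the two plates, behind the control strip; origin at the centre of its underside
- spatula: kitchen spatula lying on the work surface beside the hob, on the robot's right, roughly along x; origin at the middle of its underside

How it is judged:
By the outcome, as a careful person would: the job done as asked, in the order asked, and still so for the second after the job is handed in, with the robot touching nothing.
It also fails if it takes over 38 s, if anything falls off the work surface, if the arm or the gripper's body presses on something with over 40 N, if the wrist force passes 120 N, or if a joint passes its speed limit or range.

## Working session

There is one attempt and no reset: what is moved stays moved. The work goes in short steps, each a Python script; the robot and the scene stay as the last script left them, time stands still between calls to the robot, and variables do not carry over. Pictures are saved under pics/ and viewed, about 8 in all and at most 12, crops included, and the job is handed in when it is done.

```bash
mkdir -p pics; cat > h.py <<'E'
import numpy as np, cv2
from station import robot, fingers, vision, workorder, recognise
def snap(cam,name):
    im=vision.grab_frame(cam); cv2.imwrite(f'pics/{name}.png',im[:,:,::-1]); return im
def ray(cam,u,v):
    c=vision.calibration(cam); K=np.array(c['mtx']); E=np.array(c['extrinsics'])
    d=np.array([(u-K[0,2])/K[0,0],(v-K[1,2])/K[1,1]]); s=d.copy()
    for _ in range(30): s=d/(1+c['k1']*(s@s))
    R=E[:3,:3]; return -R.T@E[:3,3], R.T@np.array([s[0],-s[1],-1])
def at_z(cam,u,v,z):
    o,d=ray(cam,u,v); return o+d*(z-o[2])/d[2]
def proj(cam,p):
    c=vision.calibration(cam); K=np.array(c['mtx']); E=np.array(c['extrinsics'])
    q=E[:3,:3]@np.array(p)+E[:3,3]; s=np.array([q[0],-q[1]])/-q[2]; s=s*(1+c['k1']*(s@s))
    return np.array([K[0,0]*s[0]+K[0,2],K[1,1]*s[1]+K[1,2]])
E
python3 - <<'E'
from h import *
print(robot.current_time_s(),robot.current_eef_rot())
for cam in('top','side'):
    snap(cam,cam+'0')
    for n,z in dict(hob=.07,main=.086,left_rocker=.086,right_rocker=.086,start=.09,pan=.1,biscuits=.09,jar=.14,spatula=.01).items():
        for r in recognise(n,cam)[:2]: print(cam,n,round(r['p'],2),np.round(r['rect']),at_z(cam,*r['rect'][:2],z).round(3))
print(robot.current_time_s())
E
```

```text
0.0 [-1.79861793e+02  7.66589533e-03  1.58701287e+02]
top hob 0.98 [261. 237. 292. 203.] [ 0.637 -0.026  0.07 ]
top hob 0.44 [297. 297.  19.  32.] [ 0.507 -0.101  0.07 ]
top main 0.52 [211. 286.  25.  29.] [0.533 0.079 0.086]
top left_rocker 0.85 [210. 286.  23.  34.] [0.532 0.081 0.086]
top right_rocker 0.83 [300. 297.  19.  31.] [ 0.507 -0.107  0.086]
top start 0.74 [159. 278.  20.  20.] [0.55  0.186 0.09 ]
top pan 0.73 [330. 190.  95. 147.] [ 0.731 -0.173  0.1  ]
top pan 0.53 [210. 288.  16.  31.] [0.528 0.077 0.1  ]
top biscuits 0.78 [200. 197.  89.  87.] [0.722 0.103 0.09 ]
top jar 0.74 [262. 219.  27.  26.] [ 0.664 -0.034  0.14 ]
top spatula 0.73 [472. 319.  36. 131.] [ 0.455 -0.484  0.01 ]
top spatula 0.36 [262. 236. 293. 202.] [ 0.646 -0.021  0.01 ]
side hob 0.86 [330. 268. 215. 198.] [ 0.654 -0.148  0.07 ]
side main 0.83 [255. 302.  38.  16.] [ 0.492 -0.219  0.086]
side left_rocker 0.61 [252. 211.  26.   9.] [0.536 0.07  0.086]
side right_rocker 0.81 [252. 259.  27.  17.] [ 0.508 -0.098  0.086]
side start 0.44 [252. 186.  12.  13.] [0.555 0.177 0.09 ]
side start 0.41 [313. 454. 111.  49.] [ 0.515 -0.514  0.09 ]
side pan 0.64 [380. 265. 177.  84.] [ 0.736 -0.2    0.1  ]
side pan 0.55 [327. 266. 208. 198.] [ 0.638 -0.174  0.1  ]
side biscuits 0.95 [328. 193.  78.  44.] [0.724 0.093 0.09 ]
side biscuits 0.61 [254. 261.  32.  21.] [ 0.51  -0.111  0.09 ]
side jar 0.9 [320. 213.  25.  36.] [ 0.659 -0.055  0.14 ]
side spatula 0.88 [309. 455. 115.  50.] [ 0.519 -0.476  0.01 ]
1.0
```

View pics/top0.png

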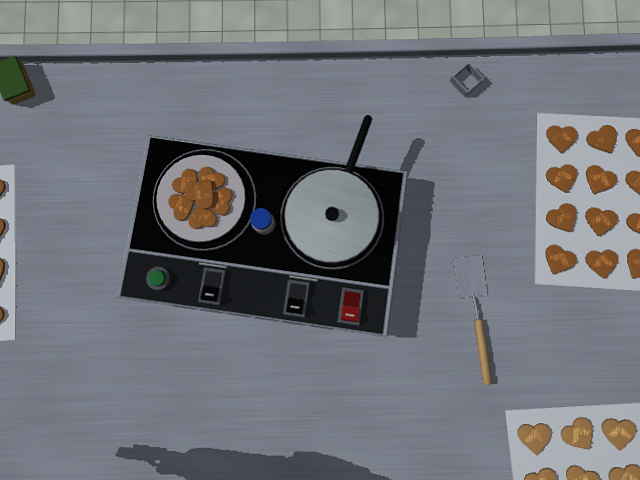

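View pics/side0.png

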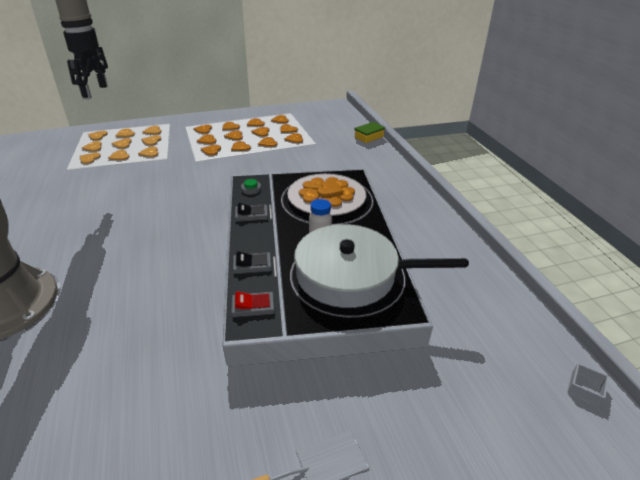

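The overhead view shows the pan on the right plate. The red rocker is at the right end (350,306), the green button at the left (157,278), and the black rockers at (211,286) and (297,298). So the order is red, right black, green. Next I'll fit the hob pose.

```bash
cat > fit.py <<'E'
from h import *
from scipy.optimize import least_squares
top=cv2.imread('pics/top0.png').astype(int)
def blob(im,ch,x0,x1,y0,y1):
    s=im[y0:y1,x0:x1]; o=[c for c in range(3) if c!=ch]
    m=s[...,ch]>1.6*s[...,o].max(-1)+15; v,u=np.nonzero(m); return [(u.min()+u.max())/2+x0,(v.min()+v.max())/2+y0], m.sum()
g,n=blob(top,1,140,180,260,300); r,k=blob(top,2,330,375,280,330); print(g,n,r,k)
obs=[('top',(-.18,.29,.07),(120.5,297)),('top',(-.18,-.29,.07),(386,334)),('top',(.18,.29,.07),(150,136)),('top',(.18,-.29,.07),(404.5,172)),
 ('top',(-.128,.205,.092),g),('top',(-.128,-.205,.086),r)]
side=[('side',(-.18,-.29,.07),(227,349)),('side',(.18,-.29,.07),(429,326)),('side',(.18,.29,.07),(379,171)),('side',(-.18,.29,.07),(232,177))]
def W(p,q): c,s=np.cos(p[2]),np.sin(p[2]); return np.array([p[0]+c*q[0]-s*q[1],p[1]+s*q[0]+c*q[1],q[2]])
def fit(o): return least_squares(lambda p:np.concatenate([proj(c,W(p,q))-u for c,q,u in o]),[.64,-.03,-.13],loss='soft_l1')
if __name__=='__main__':
    for o in(obs,side,obs+side): f=fit(o); print(f.x.round(4),f.fun.round(1))
    p=f.x; np.save('hob.npy',p)
    for cam in('top','side'):
        im=cv2.imread(f'pics/{cam}0.png')
        for q in[(-.148,-.205,.092),(-.148,-.09,.092),(-.128,.205,.092),(-.128,-.205,.084),(-.128,-.09,.084)]:
            print(cam,q,W(p,q).round(4)); u=proj(cam,W(p,q))
            im[int(round(u[1])),int(round(u[0]))]=(255,255,0)
        c=im[170:320,220:300] if cam=='side' else im[255:340,110:400]
        cv2.imwrite(f'pics/{cam}_fit.png',cv2.resize(c,None,fx=4 if cam=='side' else 2.7,fy=4 if cam=='side' else 2.7,interpolation=0))
    a=cv2.imread('pics/side_fit.png');b=cv2.imread('pics/top_fit.png')
    o=np.zeros((600,800,3),np.uint8); o[:600,:320]=a[:600]; b=cv2.resize(b[:,b.shape[1]//2-50:][:, :480],None,fx=1,fy=1); o[:b.shape[0],320:320+b.shape[1]]=b; cv2.imwrite('pics/fit.png',o)
E
python3 fit.py
```

```text
[np.float64(156.0), np.float64(277.5)] 153 [np.float64(350.0), np.float64(306.0)] 440
[ 0.6454 -0.0308 -0.1587] [-5.9  0.1  1.1  2.9 -3.8 -2.   3.5 -1.2 -0.2  0.3  0.5  0.1]
[ 0.6523 -0.036  -0.1518] [ -0.6  -0.4   9.4   1.5 -13.3  -2.8   0.3  -1.6]
[ 0.6463 -0.0318 -0.1588] [ -5.4  -0.4   1.5   2.5  -3.4  -2.4   3.9  -1.6   0.2  -0.1   1.   -0.3
  -5.8  -2.1   4.3   1.2 -15.1  -3.1  -1.3  -2.3]
top (-0.148, -0.205, 0.092) [ 0.4677 -0.2108  0.092 ]
top (-0.148, -0.09, 0.092) [ 0.4859 -0.0973  0.092 ]
top (-0.128, 0.205, 0.092) [0.5523 0.1909 0.092 ]
top (-0.128, -0.205, 0.084) [ 0.4875 -0.214   0.084 ]
top (-0.128, -0.09, 0.084) [ 0.5057 -0.1004  0.084 ]
side (-0.148, -0.205, 0.092) [ 0.4677 -0.2108  0.092 ]
side (-0.148, -0.09, 0.092) [ 0.4859 -0.0973  0.092 ]
side (-0.128, 0.205, 0.092) [0.5523 0.1909 0.092 ]
side (-0.128, -0.205, 0.084) [ 0.4875 -0.214   0.084 ]
side (-0.128, -0.09, 0.084) [ 0.5057 -0.1004  0.084 ]
```

View pics/fit.png

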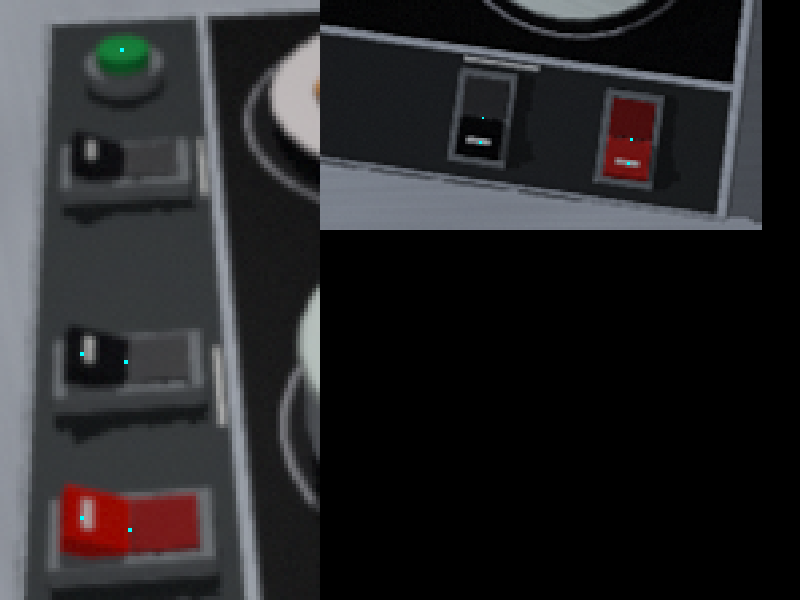

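Projected in both views, the fitted hob pose puts the hinge and press dots on the right rocker, the red rocker and the green button. That is good enough, so I'll press the red rocker and check it.

```bash
cat >> h.py <<'E'
def press(x,y,ztop,zend,yaw,f):
    t=robot.tip_reach; o=[180,0,yaw]
    robot.move_to([x,y,ztop+.035+t],o)
    robot.line_to([x,y,ztop+.006+t],velocity=.08)
    f0=np.array(robot.current_contact_force())
    s=robot.line_to([x,y,zend+t],velocity=.025,f_stop=f)
    robot.pause(.15)
    print('stop',s,'tip z',np.round(robot.current_tool_pos()[2]-t,4),'dF',(np.array(robot.current_contact_force())-f0).round(1))
    robot.line_to([x,y,ztop+.035+t],velocity=.12)
    print('t',robot.current_time_s())
E
python3 - <<'E'
from h import *
from fit import W
p=np.load('hob.npy'); yaw=180+np.degrees(p[2])
fingers.gripper_to(0.0); print(robot.tip_reach)
x,y,_=W(p,(-.149,-.205,0)); press(x,y,.096,.078,yaw,12)
im=snap('side','s1'); cv2.imwrite('pics/s1c.png',cv2.resize(im[160:360,190:340,::-1],None,fx=3,fy=3))
E
```

```text
[np.float64(156.0), np.float64(277.5)] 153 [np.float64(350.0), np.float64(306.0)] 440
0.017
stop True tip z 0.0841 dF [-1.5  1.4  5.4]
t 6.4333
```

View pics/s1c.png

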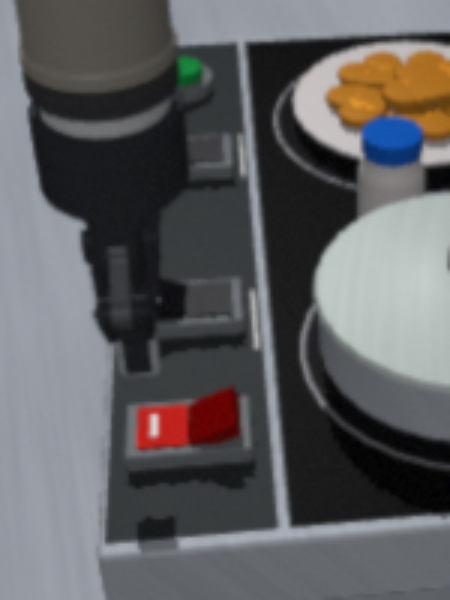

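The red rocker is fully on: its near wing lies level, its far wing is raised, and the tip stopped at 84.1 mm. Next is the right black rocker. I'll go on to the green button only if the black one goes fully down.

```bash
sed -i 's/^    robot.line_to(\[x,y,ztop+.035+t\],velocity=.12)/    z=robot.current_tool_pos()[2]-t\n&/; s/^    print(.t.,robot.*/&\n    return z/' h.py
python3 - <<'E'
from h import *
from fit import W
p=np.load('hob.npy'); yaw=180+np.degrees(p[2])
x,y,_=W(p,(-.149,-.09,0)); z=press(x,y,.096,.078,yaw,12)
if z<.0848:
    x,y,_=W(p,(-.128,.205,0)); press(x,y,.092,.081,yaw,15)
im=snap('side','s2')
o=[180,0,yaw]; t=robot.current_tool_pos(); robot.line_to([t[0],t[1],.25],velocity=.15)
a=robot.current_joint_positions(); robot.move_to([.2,.512,.25],[180,0,158.7])
im=snap('side','s3'); im2=snap('top','t3'); print(robot.current_time_s())
a=cv2.resize(im[160:360,190:330,::-1],None,fx=3,fy=3); b=cv2.resize(im2[100:380,100:440,::-1],(380,313))
o=np.zeros((600,800,3),np.uint8); o[:,:420]=a; o[:313,420:]=b; cv2.imwrite('pics/f3.png',o)
E
```

```text
[np.float64(156.0), np.float64(277.5)] 153 [np.float64(350.0), np.float64(306.0)] 440
stop True tip z 0.0841 dF [-1.5  0.4  5.7]
t 8.9333
stop True tip z 0.0862 dF [-1.2 -0.8  4.8]
t 11.7833
14.525
```

View pics/f3.png

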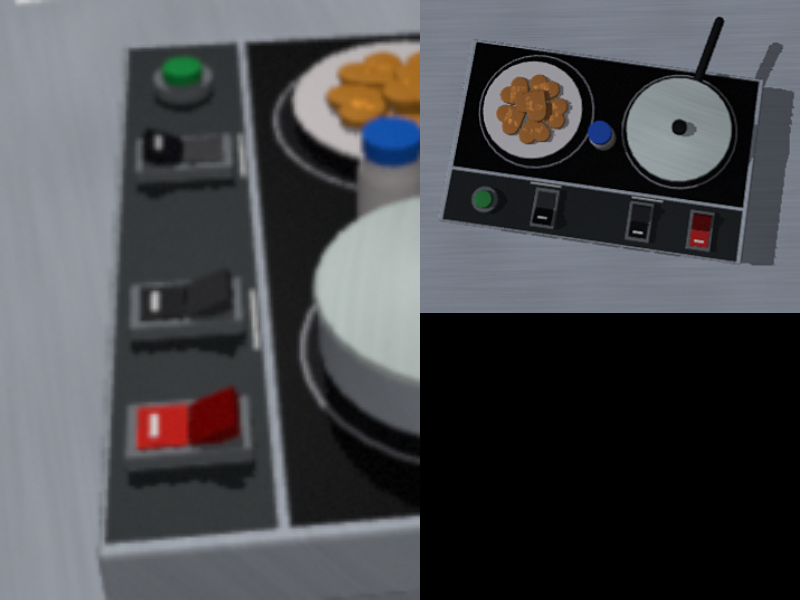

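The red and right black rockers are on, the left black one is off, and the green button is back out. Nothing else has moved. The 15 N stop at 86 mm can only be the button's end stop, because its spring gives no more than 5 N. I'm handing in.

```bash
python3 -c "
from station import workorder,robot
workorder.close_job(); print(robot.current_time_s())"
```

```text
the job is handed in; nothing more can be done
the job is handed in; nothing more can be done
```

The pan is on the right plate, so I pressed the red main rocker, then the right black rocker, then the green start button. I handed the job in at about 14.5 s, with the arm back near its start position and touching nothing.

- **Rockers:** both presses stopped on contact with the fingertip at 84.1 mm, against 84 mm for fully on. The last pictures show both switched on and the left black rocker (the plate under the biscuits) still off.
- **Start button:** the press hit the 15 N stop limit, well above the 5 N needed to push it fully in. The fingertip then settled at 86.2 mm (fully in is 86 mm) with 4.8 N, so that reading is just short of the nominal values. I took the 15 N stop as proof it reached the end and did not press again. The picture shows it back out.
- **Other items:** the pan, biscuits and jar look unmoved in the last pictures. The spatula was outside the part I viewed, but the arm never went near it.
- **Disagreement:** in fitting the hob's position, its outline corners were off by up to 15 pixels in the side picture. The controls matched in both views, and I aimed by those.

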